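# Vent the brush tank and hold its sprung lid at the pointer

### The arm

A 6-joint arm with a two-finger parallel gripper is mounted at the origin on the work surface. World frame = base frame: x ahead of the robot, y to its left, z up, the work surface at z = 0. Lengths are in m, angles in degrees, forces in N, time in s.
With the tool pointing down it reaches from about 0.4 to 0.825 m from the base axis. Payload 7 kg.
Tool frame: the origin (TCP) lies between the finger pads; the fingertips stand 17 mm ahead of it and the grasp point (between the pads) lies 2 mm behind it; x points along the fingers, y is the direction in which the jaws open and shut, and the axes are right-handed (so a half turn about x gives the same grasp; the last joint's range is limited). The gripper opens to 88 mm and grips with 3 to 60 N. Pads are 19 mm wide; open, the fingers measure 130 mm over their backs; the gripper's body (78 mm by 193 mm) begins 47 mm behind the grasp point.
Start: joints at [-48.295, 20.546, 0.682, 0, -70.136, -16.507], TCP at [0.287, -0.611, 0.244] pointing down, gripper open.
Joint ranges: [-176.03, 176.03], [-82.01, 121.73], [-58.28, 71.71], [-173.87, 95.51], [-174.79, -0.11], [-173.66, 173.66]. Speed limits (degrees/s): [136.94, 136.94, 172.46, 180, 180, 180].

### API

Orientations are given as [roll, pitch, yaw] about the fixed x, y, z axes, in that order (R = Rz(yaw) Ry(pitch) Rx(roll)).
In Python, from plant import r gives the robot as it stands.
- The arm moves only by the shell command python3 -m jog 'ROWS' [FORCE]. ROWS is a JSON object of lists of equal length, an entry for each row: "fingers": the opening, from 0 (shut) to 1 (fully open); "dp": the shift along the tool's x, y, z in mm, a list of three; "twist": the turn about the tool's x in degrees. In form: {"fingers": [fingers, ...], "dp": [[dx, dy, dz], ...], "twist": [twist, ...]}. A call has exactly 5 rows; each row is the pose to reach, as a shift and turn from the pose measured when the call began, along the tool's axes at that moment; what a row does not reach only later rows make up. A row lasts 1/10 s, in which the tool goes at most 50 mm and 8.59 degrees, less where a joint would pass 70% of its speed; a pose out of reach is approached as far as the arm can. A call with a gripper value outside its range is refused whole. The fingers move at their own pace and stop on an object; FORCE is the grip in N (left out, the last holds). Time passes only in rows, so rows that repeat a pose let the fingers close, or fill a call up. It gives the time, the measured TCP pose, the force and the opening at its end, in the units of the state.
- r.get_state(): the state, without advancing time (a new reading comes with each control period).
- r.capture(name): name is "side" or "top" or "wrist"; returns a dict with "frame" (420x560x3 uint8, red, green, blue), "intrinsics" (3x3 intrinsics, pixels), "D" ([k1, k2, p1, p2, k3] as OpenCV has them; the pictures are not rectified), "pose" (4x4, takes a point from camera to world coordinates). Camera axes: x right, y down, z forward; pixel columns grow to the right and rows downward; lengths in m; the calibration is good to about 2 mm. A picture is of the moment at which its call begins. There is no depth.
- r.close_job(): hands the job in, once; it reports no verdict.
The state is a dict: "time_s": time; "joints": joint angles; "qd": joint speeds; "joint_torque": joint torques, N m; "tcp_pos": TCP position; "eef_rot": TCP orientation; "contact_force": force on the tool from outside, world axes, zero at the start; "moment": the same for the moment, N m; "gripper_width": finger opening in m.
Only numpy, scipy, OpenCV 4.12 (cv2) and the standard library are available. Lean on these libraries where they do the work, as an engineer would, in place of code of your own. Each camera call takes 0.05 s, during which the arm holds its last target. There are 200 camera calls.

### The job

Unscrew the vent cap on the brush tank counterclockwise to its stop, and only then lift the sprung lid until it lies level with the brass pointer beside it. Finish while your gripper is still holding the lid there, without letting go, so that someone can reach for the brushes; do not shift the pointer or the things standing around the tank.

Things in the scene. Friction and masses are not known exactly. Their poses are not given: they have to be found in the camera images.
- tank: Grey painted steel brush-washing tank, fixed to the bench, 240 mm (its x) by 300 mm (its y), 115 mm high; origin at the centre of its underside, z up, its -x side faces roughly to the robot. The lid covers the well from y = -130 to +70 mm; from y = +70 to +150 mm is a fixed flat deck, 115 mm high, that carries the vent. On its -y side, at y = -150 mm, stands a thin steel quadrant (6 mm bars, up to 230 mm above the bench) with the pointer.
- vent_cap (a joint): Angle of the vent's captive screw cap, rad: 0 screwed tight, grows counterclockwise seen from above, 1.4 fully unscrewed against its stop. It stays where it is left (friction about 0.08 N m) and does not rise or come off.
- vent_cap_grip (a point): Grip point of the vent cap: on its vertical axis, in the middle of a straight upright grip bar 46 mm long (along this point's x, turning with the cap), 14 mm thick (y) and 34 mm tall, on a round black cap of 50 mm diameter. The point lies 12 mm below the bar's top and 22 mm above the round cap's top face; about 159 mm above the bench.
- lid_angle (a joint): Angle of the tank's lid, rad: 0 shut and level, grows as its front edge (-x side) lifts, up to 1.3. A spring hinge pulls it shut all the time (0.6 N m when shut, plus 0.6 N m per rad); with its weight it takes a pull at the handle of about 5 to 6 N when shut, and at 0.8 rad about 8 N square to the lid or 15 N straight up. It falls shut when let go.
- lid: The lid with its handle: an aluminium plate 235 mm by 196 mm by 12 mm; its origin and axes are those of lid_hinge.
- lid_hinge (a point): Point on the lid's hinge line, at the middle of the lid's width, 118 mm above the bench at the lid's far (+x) edge, on the underside; the hinge line is this point's y axis. The frame turns with the lid: when shut its axes are those of the tank. The lid is an aluminium plate 235 mm (from the hinge to -x) by 196 mm by 12 mm.
- lid_handle (a point): Black bar handle fixed on the lid: round bar 12 mm in diameter, 110 mm long along its y, on a post at each end; this point is the middle of the bar, whose axis lies 40 mm above the lid's top face (34 mm clear space under the bar), at x = -190, z = +52 mm from lid_hinge in the lid's frame. Axes as the lid's: x points to the hinge along the lid.
- pointer (a joint): Angle of the brass pointer, rad, measured as the lid's angle is and about the same hinge line: the lid is level with the pointer when the two values are equal. Set to somewhere between 0.40 and 0.80; it is held by friction and is not to be moved.
- pointer_tip (a point): Front end of the brass pointer, a straight flat bar 235 mm long, 8 mm high and 5 mm thick beside the lid on the tank's -y side (at y = -140 mm of the tank), running from the hinge line to this point at mid thickness of the lid; its x axis points along the bar to the hinge.
- paint_tin: Bystander: closed metal paint tin, 90 mm diameter, 110 mm high, standing off the tank's +y side; origin at the centre of its underside.
- card_tube: Bystander: empty cardboard tube, 60 mm diameter, 130 mm high, standing off the tank's -y side; origin at the centre of its underside.
- jar: Bystander: small glass jar, 56 mm diameter, 70 mm high, standing off the tank's -y side; origin at the centre of its underside.

How it is judged:
By the outcome, as a careful person would: the job done as asked, in the order asked, and still so for the second after the job is handed in, while the arm keeps its last pose, push and grip.
It also fails if it takes over 48 s, if anything falls off the work surface, if the arm or the gripper's body presses on something with over 40 N, if the wrist force passes 120 N, or if a joint passes its speed limit or range.

## Working session

There is one attempt and no reset: what is moved stays moved. The work goes in short steps, Python scripts to look and compute and a shell command to move; the robot and the scene stay as the last step left them, time stands still between calls to the robot, and variables do not carry over. Pictures are saved under pics/ and viewed, on a budget of 10 in all, crops included, one or two more only if the job needs it, and the job is handed in when it is done.

```bash
ls; mkdir -p pics; cat > h.py <<'E'
import numpy as np,cv2,pickle
from plant import r
from scipy.spatial.transform import Rotation as R
def cap(n,f):
    c=r.capture(n); pickle.dump(c,open(f'pics/{f}.pkl','wb')); return c
def load(f): return pickle.load(open(f'pics/{f}.pkl','rb'))
def ray(c,uv):
    K=np.array(c['intrinsics']);D=np.array(c['D']);T=np.array(c['pose'])
    p=cv2.undistortPoints(np.array(uv,float).reshape(-1,1,2),K,D).reshape(-1,2)
    d=np.c_[p,np.ones(len(p))]@T[:3,:3].T
    return T[:3,3],d/np.linalg.norm(d,axis=1)[:,None]
def onz(c,uv,z):
    o,d=ray(c,uv); return o+d*((z-o[2])/d[:,2])[:,None]
def proj(c,P):
    T=np.linalg.inv(np.array(c['pose'])); rv,_=cv2.Rodrigues(T[:3,:3])
    return cv2.projectPoints(np.array(P,float).reshape(-1,1,3),rv,T[:3,3],np.array(c['intrinsics']),np.array(c['D']))[0].reshape(-1,2)
def tri(cs,uvs):
    A=np.zeros((3,3));b=np.zeros(3)
    for c,uv in zip(cs,uvs):
        o,d=ray(c,[uv]);d=d[0];M=np.eye(3)-np.outer(d,d);A+=M;b+=M@o
    x=np.linalg.solve(A,b)
    return x
def rot(): return R.from_euler('xyz',r.get_state()['eef_rot'],degrees=True).as_matrix()
E
python3 - <<'E'
from h import *
s=r.get_state();print(s)
a=cap('side','side0');b=cap('top','top0')
for c,n in((a,'side0'),(b,'top0')):
    print(np.round(c['pose'],3).tolist())
    cv2.imwrite(f'pics/{n}.png',cv2.resize(c['frame'][:,:,::-1],(800,600),interpolation=cv2.INTER_CUBIC))
E
```

```text
pics
{'time_s': 0.0, 'joints': array([-4.82942571e+01,  2.05931123e+01,  6.33859726e-01, -2.13019541e-02,
       -7.01354880e+01, -1.65047466e+01]), 'qd': array([-0.07697203,  0.00327913, -0.02007248,  0.01683322, -0.04486341,
       -0.07033874]), 'joint_torque': array([ 4.85823675e-04, -5.82714200e+01,  2.93064612e+01,  6.99748233e+00,
        6.93586378e-03, -1.56536134e-04]), 'tcp_pos': array([ 0.28717671, -0.61035401,  0.24260067]), 'eef_rot': array([ 94.57160576,  89.90316554, 119.76534713]), 'contact_force': array([-0.29585858,  0.55671344,  0.0101593 ]), 'moment': array([ 0.01102927, -0.00353176, -0.00217442]), 'gripper_width': 0.0876247210179288}
[[-0.994, -0.082, 0.078, 0.516], [-0.113, 0.678, -0.727, 0.739], [0.007, -0.731, -0.683, 0.814], [0.0, 0.0, 0.0, 1.0]]
[[-0.015, -0.984, 0.176, 0.44], [-1.0, 0.019, 0.019, 0.015], [-0.022, -0.175, -0.984, 0.888], [0.0, 0.0, 0.0, 1.0]]
```

View pics/top0.png

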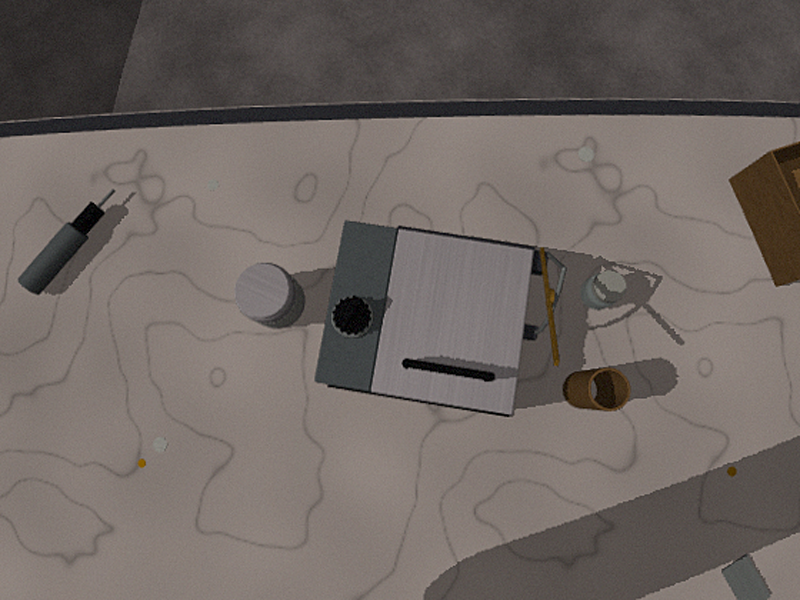

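View pics/side0.png

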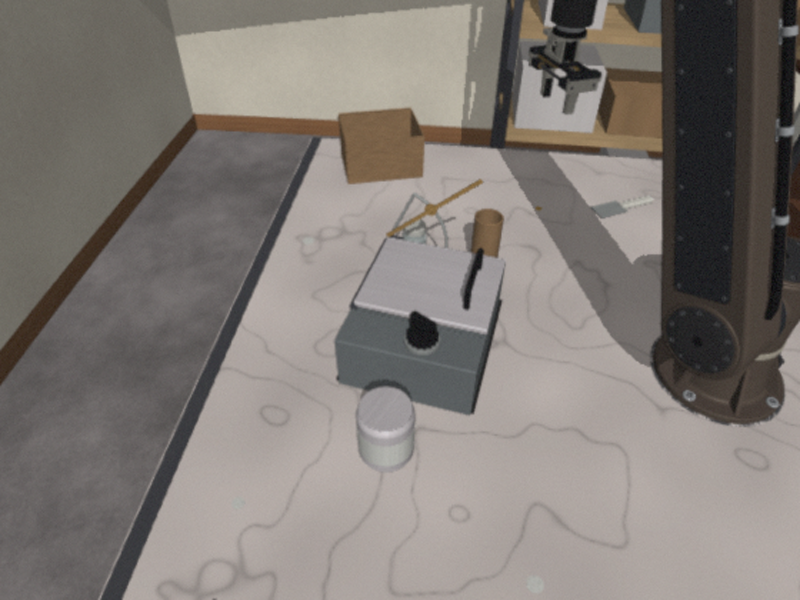

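The top view shows the lid with corners near (400,228), (537,247), (512,415) and (371,391). The handle runs from (406,363) to (491,377), the cap is at (351,316), and the pointer runs from (542,248) to (557,364). In the side view the pointer goes from (388,235) to (481,181), and the cap bar is at (422,325). Next I'll measure these and crop in on the cap and pointer.

```bash
python3 - <<'E'
from h import *
t=load('top0');s=load('side0');k=.7
def near(c,box):
    f=c['frame'];hsv=cv2.cvtColor(f,cv2.COLOR_RGB2HSV)
    return f,hsv
P=onz(t,np.array([[400,228],[537,247],[512,415],[371,391]])*k,.130);print('lid corners',P.round(4).tolist(),[np.linalg.norm(P[i]-P[(i+1)%4]).round(4) for i in range(4)])
H=onz(t,np.array([[406,363],[491,377]])*k,.170);print('handle',H.round(4).tolist(),np.linalg.norm(H[0]-H[1]))
# pointer masks
for n,c,(x0,y0,x1,y1) in(('top',t,(525,235,570,375)),('side',s,(375,165,500,245))):
    x0,y0,x1,y1=[int(v*k) for v in(x0,y0,x1,y1)]
    hsv=cv2.cvtColor(c['frame'],cv2.COLOR_RGB2HSV)[y0:y1,x0:x1]
    m=((hsv[...,0]>10)&(hsv[...,0]<25)&(hsv[...,1]>120)&(hsv[...,2]>60)).astype(np.uint8)
    nn,l,st,ce=cv2.connectedComponentsWithStats(m); i=1+np.argmax(st[1:,4])
    ys,xs=np.where(l==i);pts=np.c_[xs+x0,ys+y0].astype(np.float32)
    vx,vy,cx,cy=cv2.fitLine(pts,cv2.DIST_HUBER,0,.01,.01).ravel()
    tt=(pts-[cx,cy])@[vx,vy];print(n,st[i],'ends',[(np.array([cx,cy])+q*np.array([vx,vy])).round(1).tolist() for q in(tt.min(),tt.max())])
a=t['frame'][190:255,220:300];b=s['frame'][200:265,260:340]
im=np.hstack([cv2.resize(q,(400,325),interpolation=cv2.INTER_CUBIC) for q in(a,b)])
a=t['frame'][165:265,365:415];b=s['frame'][115:175,260:345]
im2=np.hstack([cv2.resize(a,(137,275)),cv2.resize(b,(389,275)),np.zeros((275,274,3),np.uint8)])
cv2.imwrite('pics/crop.png',np.clip(np.vstack([im,im2])[:,:,::-1]*1.6,0,255).astype(np.uint8))
E
```

```text
lid corners [[0.6718, 0.0234, 0.13], [0.6399, -0.1716, 0.13], [0.4061, -0.1241, 0.13], [0.4418, 0.0667, 0.13]] [np.float64(0.1975), np.float64(0.2386), np.float64(0.1942), np.float64(0.2341)]
handle [[0.477, 0.0181, 0.17], [0.4569, -0.0917, 0.17]] 0.11160335882502558
top [ 11   9  14  83 321] ends [[378.79998779296875, 172.89999389648438], [389.5, 255.10000610351562]]
side [25 27 23 14 55] ends [[287.0, 154.89999389648438], [309.0, 142.0]]
```

View pics/crop.png

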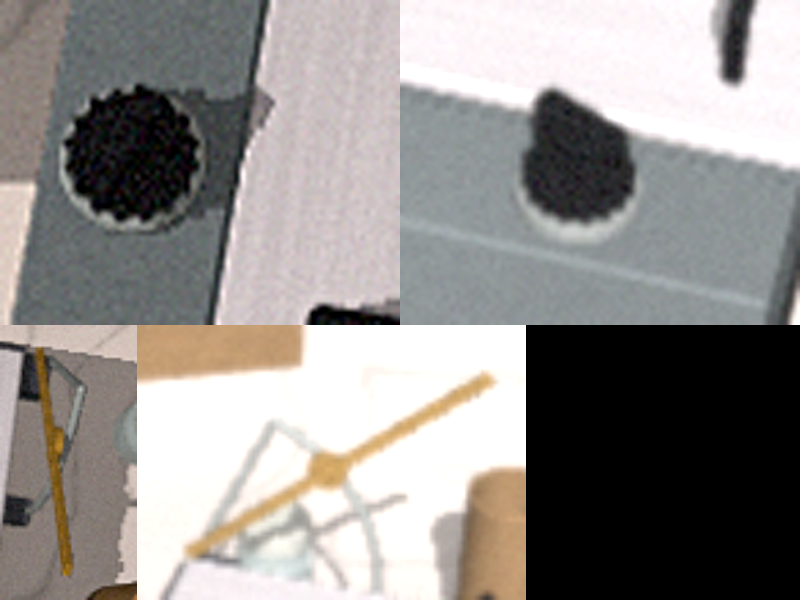

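The cap crop shows the grip bar's top edge at about (548,95)-(625,130) in the crop, which is px (289.6,219)-(305,226) in the side image. The side pointer is clear, with its tip at about px (337,126.6) and its rear at (272,164).

```bash
python3 - <<'E'
from h import *
t=load('top0');s=load('side0');k=.7
C=onz(t,np.array([[400,228],[537,247],[512,415],[371,391]])*k,.130)
ang=np.degrees([np.arctan2(*(C[0]-C[1])[[0,1]]*[-1,1]),np.arctan2(*(C[3]-C[2])[[0,1]]*[-1,1]),np.arctan2(*(C[0]-C[3])[[1,0]]),np.arctan2(*(C[1]-C[2])[[1,0]])]);print('yaws',ang)
yaw=np.radians(-10.5);X=np.array([np.cos(yaw),np.sin(yaw),0]);Y=np.array([-np.sin(yaw),np.cos(yaw),0])
cen=C.mean(0);hin=cen+X*.1175;hin[2]=.118;hd=hin-.19*X;hd[2]=.170
H=onz(t,np.array([[406,363],[491,377]])*k,.172).mean(0)
print('hinge',hin,'handle pred',hd,'seen',H)
vent=hin+Y*.14;print('~vent y=110mm line at hinge x',vent)
B=onz(s,[[289.6,219],[305,226]],.171);print('bar',B.round(4).tolist(),np.linalg.norm(B[0]-B[1]),np.degrees(np.arctan2(*(B[0]-B[1])[[1,0]])))
# cap round from top: dark mask
x0,y0=220,190;f=t['frame'][190:255,220:270].max(2);m=(f<45).astype(np.uint8)
n,l,st,ce=cv2.connectedComponentsWithStats(m);i=1+np.argmax(st[1:,4]);print(st[i],ce[i])
for z in(.137,.15,.171):print(z,onz(t,[ce[i]+[x0,y0]],z).round(4))
# pointer in side
x0,y0,x1,y1=255,115,345,175
hsv=cv2.cvtColor(s['frame'],cv2.COLOR_RGB2HSV)[y0:y1,x0:x1]
m=((hsv[...,0]>8)&(hsv[...,0]<28)&(hsv[...,1]>75)).astype(np.uint8)
m[:, :][:0]=0
n,l,st,ce=cv2.connectedComponentsWithStats(m)
for j in range(1,n):
    if st[j,4]<40:continue
    ys,xs=np.where(l==j);p=np.c_[xs+x0,ys+y0].astype(np.float32);vx,vy,cx,cy=cv2.fitLine(p,cv2.DIST_HUBER,0,.01,.01).ravel();q=(p-[cx,cy])@[vx,vy]
    print(j,st[j],[(np.array([cx,cy])+a*np.array([vx,vy])).round(1).tolist() for a in(q.min(),q.max())])
    uv=[(np.array([cx,cy])+a*np.array([vx,vy])) for a in(q.min(),q.max())]
    p0=hin-.11*Y
    o,d=ray(s,uv);Q=o+d*(((p0-o)@Y)/(d@Y))[:,None];v=Q[0]-Q[1] if Q[0][2]>Q[1][2] else Q[1]-Q[0]
    print('pointer pts',Q.round(4).tolist(),'len',np.linalg.norm(v),'angle',np.arctan2(v[2],-v@X))
    base=p0+[0,0,.006]
    for q in Q: print('from hinge', (q-base)@X,(q-base)[2], np.arctan2((q-base)[2],-(q-base)@X))
print('tri tip',tri([t,s],[(389.5,255.1),(337.1,126.6)]))
E
```

```text
yaws [ -9.28804822 -10.58094379 -10.67608751 -11.47500236]
hinge [ 0.65542017 -0.0728253   0.118     ] handle pred [ 0.46860174 -0.03820055  0.17      ] seen [ 0.46689785 -0.03663014  0.172     ]
~vent y=110mm line at hinge x [0.68093314 0.06483038 0.118     ]
bar [[0.562, 0.0846, 0.171], [0.5258, 0.1027, 0.171]] 0.04047056628891184 -26.558650394647568
[ 13  17  37  48 714] [30.17927171 30.83753501]
0.137 [[0.5452 0.0843 0.137 ]]
0.15 [[0.5434 0.0831 0.15  ]]
0.171 [[0.5405 0.0812 0.171 ]]
1 [  0   0  41  12 426] [[254.6999969482422, 120.69999694824219], [295.20001220703125, 118.5999984741211]]
pointer pts [[0.6827, -0.1898, 0.2546], [0.5742, -0.1696, 0.2806]] len 0.11336962615175776 angle 0.23130650747026113
from hinge 0.048145949155454344 0.13056587401881814 1.9240748555498635
from hinge -0.06220438420675842 0.1565557963087718 1.192593406588752
2 [ 16  11  67  40 231] [[271.1000061035156, 164.10000610351562], [336.5, 126.19999694824219]]
pointer pts [[0.6387, -0.1816, 0.1215], [0.4687, -0.1501, 0.2784]] len 0.23350757764707156 angle 0.736803249523699
from hinge 0.0034230274987808867 -0.0025243913909042126 -2.5061569537630763
from hinge -0.1695174275079313 0.15437490064279014 0.7386804503404708
3 [ 75  32  15  28 356] [[336.79998779296875, 174.60000610351562], [339.3999938964844, 146.60000610351562]]
pointer pts [[0.4528, -0.1472, 0.1283], [0.4554, -0.1476, 0.22]] len 0.09171131533830777 angle 1.599269286656114
from hinge -0.18564087647089425 0.004343199090645067 0.02339143729361713
from hinge -0.18302993668940687 0.09601734132573758 0.4831326778212384
tri tip [ 0.46688635 -0.14880855  0.27805876]
```

```bash
python3 - <<'E'
from h import *
t=load('top0')
print('cap',onz(t,[[246,221]],.137))
M=rot();print(M.round(3)); p=r.get_state()['tcp_pos']
for g in([.544,.09,.36],): print((M.T@(np.array(g)-p)*1000).round(0))
yd=np.degrees(np.arctan2(M[1,1],M[0,1]));print('tool y yaw',yd)
E
```

```text
cap [[0.54505369 0.09255656 0.137     ]]
[[-0.001 -0.426  0.905]
 [ 0.001  0.905  0.426]
 [-1.     0.001 -0.   ]]
[-117.  525.  530.]
tool y yaw 115.19424661473725
```

```bash
python3 -m jog '{"fingers":[1,1,1,1,1],"dp":[[-50,0,0],[-100,0,0],[-117,30,30],[-117,60,60],[-117,90,90]],"twist":[8,16,24,32,40]}' 40
python3 - <<'E'
from h import *
M=rot();p=r.get_state()['tcp_pos'];print(p,(M.T@(np.array([.545,.092,.36])-p)*1000).round(0))
print(np.degrees(np.arctan2(M[1,1],M[0,1])),r.get_state()['joints'].round(0))
E
```

```text
time_s: 0.6
tcp_pos: [0.3306, -0.4896, 0.36]
eef_rot: [109.2, 89.9, 94.1]
contact_force: [1.3, 0.3, -0.4]
gripper_width: 0.0872
[ 0.33061959 -0.4896376   0.3599808 ] [  1. 617.  54.]
74.80364274949652 [-37.  10.   1.  -0. -81. -68.]
```

```bash
python3 -m jog '{"fingers":[1,1,1,1,1],"dp":[[0,45,4],[0,94,8],[0,143,12],[0,192,17],[0,241,21]],"twist":[0,0,0,0,0]}'
python3 -m jog '{"fingers":[1,1,1,1,1],"dp":[[0,45,4],[0,94,8],[0,143,12],[0,192,17],[0,241,21]],"twist":[0,0,0,0,0]}'
python3 - <<'E'
from h import *
M=rot();p=r.get_state()['tcp_pos'];print(p,(M.T@(np.array([.545,.092,.28])-p)*1000).round(0))
print(np.degrees(np.arctan2(M[1,1],M[0,1])),r.get_state()['joints'].round(0))
E
```

```text
time_s: 1.1
tcp_pos: [0.4141, -0.2606, 0.3601]
eef_rot: [108.2, 89.9, 93.0]
contact_force: [0.9, -0.5, 1.1]
gripper_width: 0.0875
time_s: 1.6
tcp_pos: [0.4977, -0.0315, 0.3605]
eef_rot: [98.6, 89.9, 83.5]
contact_force: [0.2, -1.3, 0.3]
gripper_width: 0.0874
[ 0.49766668 -0.03149821  0.3604977 ] [ 81. 131.  13.]
74.80693067542002 [  19.    0.   -9.   -0.  -80. -124.]
```

```bash
python3 -m jog '{"fingers":[1,1,1,1,1],"dp":[[0,45,4],[10,94,8],[40,131,13],[70,131,13],[70,131,13]],"twist":[0,4,8,11,11]}'
python3 - <<'E'
from h import *
M=rot();p=r.get_state()['tcp_pos'];print(p,np.degrees(np.arctan2(M[1,1],M[0,1])))
w=cap('wrist','w1');print(np.round(w['pose'],3).tolist());s=cap('side','s1')
print(proj(w,[[.545,.092,.137],[.545,.092,.171]]))
a=cv2.resize(w['frame'],(800,600)); cv2.imwrite('pics/w1.png',a[:,:,::-1])
E
```

```text
time_s: 2.1
tcp_pos: [0.5423, 0.0921, 0.2859]
eef_rot: [-145.1, 89.5, -171.3]
contact_force: [0.6, -0.6, -0.9]
gripper_width: 0.0874
[0.54233578 0.09208314 0.285881  ] 63.83765643586595
[[0.44, 0.862, 0.253, 0.473], [0.898, -0.421, -0.13, 0.128], [-0.005, 0.284, -0.959, 0.429], [0.0, 0.0, 0.0, 1.0]]
[[282.13988177 201.15308504]
 [282.11006833 211.68650195]]
```

View pics/w1.png

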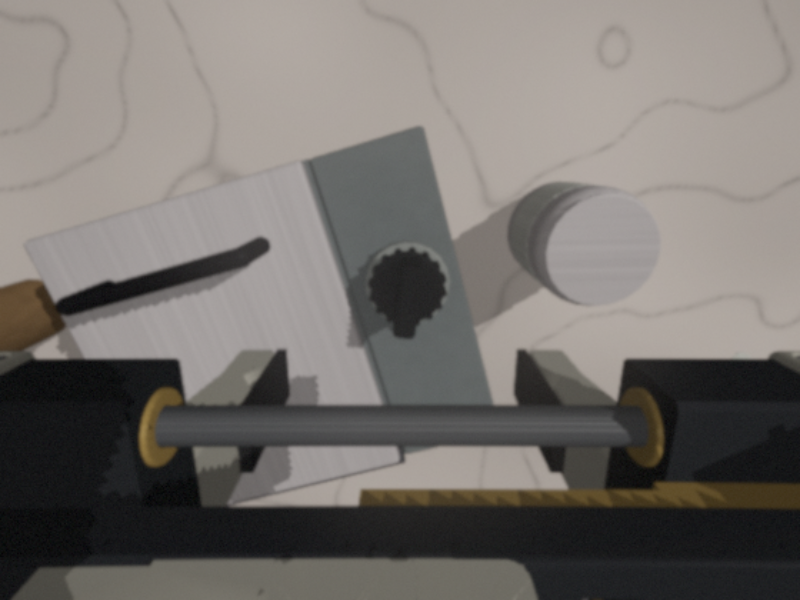

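The wrist view shows the cap at (408,285) with its bar end sticking out at (404,335). The bar runs nearly along image vertical, so the jaws are about square to it. I'll check that numerically.

```bash
python3 - <<'E'
from h import *
w=load('w1');f=w['frame'].max(2)
m=(f<48).astype(np.uint8);m[:160]=0;m[245:]=0;m[:,:250]=0;m[:,320:]=0
ys,xs=np.where(m)
for y in range(165,242,5):
    q=xs[ys==y]; print(y,(q.min(),q.max()) if len(q) else None,end=' ')
e=onz(w,[[283,236]],.171)[0];c=onz(w,[[285.5,199]],.137)[0];print('\nend',e,'cap',c,'dir',np.degrees(np.arctan2(*(c-e)[[1,0]])),np.linalg.norm((c-e)[:2]))
M=rot();p=r.get_state()['tcp_pos'];g=np.array([*c[:2],.162]);print((M.T@(g-p)*1000).round(1))
E
```

```text
165 None 170 None 175 (np.int64(287), np.int64(288)) 180 (np.int64(269), np.int64(298)) 185 (np.int64(266), np.int64(305)) 190 (np.int64(262), np.int64(306)) 195 (np.int64(260), np.int64(310)) 200 (np.int64(260), np.int64(309)) 205 (np.int64(260), np.int64(310)) 210 (np.int64(262), np.int64(307)) 215 (np.int64(264), np.int64(305)) 220 (np.int64(271), np.int64(300)) 225 (np.int64(275), np.int64(292)) 230 (np.int64(276), np.int64(289)) 235 (np.int64(282), np.int64(286)) 240 None 
end [0.56550273 0.08285766 0.171     ] cap [0.54448735 0.09584942 0.137     ] dir 148.27553975946876 0.024706921065441766
[129.    4.1  -1.9]
```

```bash
python3 -m jog '{"fingers":[0.6,0.6,0.6,0.6,0.6],"dp":[[40,3,-1],[80,3,-1],[110,3,-1],[126,3,-1],[126,3,-1]],"twist":[1,2,2,2,2]}'
python3 -m jog '{"fingers":[0,0,0,0,0],"dp":[[0,0,0],[0,0,0],[0,0,0],[0,0,0],[0,0,0]],"twist":[0,0,0,0,0]}' 35
python3 -m jog '{"fingers":[0,0,0,0,0],"dp":[[0,0,0],[0,0,0],[0,0,0],[0,0,0],[0,0,0]],"twist":[0,0,0,0,0]}' 35
```

```text
time_s: 2.7
tcp_pos: [0.5446, 0.0933, 0.1649]
eef_rot: [-141.1, 89.9, -169.2]
contact_force: [-1.2, -0.1, 0.6]
gripper_width: 0.0548
time_s: 3.2
tcp_pos: [0.5448, 0.0934, 0.1655]
eef_rot: [-155.4, 89.9, 176.5]
contact_force: [-0.9, -0.4, 0.2]
gripper_width: 0.018
time_s: 3.7
tcp_pos: [0.5453, 0.0942, 0.1656]
eef_rot: [109.9, 89.9, 81.8]
contact_force: [1.6, 5.6, -2.0]
gripper_width: 0.0139
```

```bash
Z='[[0,0,0],[0,0,0],[0,0,0],[0,0,0],[0,0,0]]'; python3 -m jog '{"fingers":[0,0,0,0,0],"dp":[[0,0,0],[0,0,0],[0,0,0],[0,0,0],[0,0,0]],"twist":[-6,-14,-22,-30,-38]}' 35
python3 -m jog '{"fingers":[0,0,0,0,0],"dp":[[0,0,0],[0,0,0],[0,0,0],[0,0,0],[0,0,0]],"twist":[-7,-14,-21,-28,-34]}' 35
python3 - <<'E'
from h import *
M=rot();print('yaw',np.degrees(np.arctan2(M[1,1],M[0,1])),r.get_state()['moment'])
E
```

```text
time_s: 4.2
tcp_pos: [0.5451, 0.0932, 0.1656]
eef_rot: [-143.6, 89.9, -133.4]
contact_force: [1.7, -3.5, -1.1]
gripper_width: 0.0137
time_s: 4.7
tcp_pos: [0.5455, 0.0923, 0.1656]
eef_rot: [-143.0, 89.9, -98.4]
contact_force: [3.3, -3.9, -2.3]
gripper_width: 0.0143
yaw 134.53396300895116 [-0.98897435 -1.45015882 -0.64870728]
```

```bash
python3 -m jog '{"fingers":[0,0,0,0,0],"dp":[[0,0,0],[0,0,0],[0,0,0],[0,0,0],[0,0,0]],"twist":[-3,-6,-8,-8,-8]}' 35
python3 - <<'E'
from h import *
M=rot();print('yaw',np.degrees(np.arctan2(M[1,1],M[0,1])),r.get_state()['moment'])
E
python3 -m jog '{"fingers":[0,0,0,0,0],"dp":[[0,0,0],[0,0,0],[0,0,0],[0,0,0],[0,0,0]],"twist":[-3,-6,-6,-6,-6]}' 35
python3 - <<'E'
from h import *
M=rot();print('yaw',np.degrees(np.arctan2(M[1,1],M[0,1])),r.get_state()['moment'])
E
```

```text
time_s: 5.2
tcp_pos: [0.5453, 0.092, 0.1656]
eef_rot: [-159.6, 89.9, -107.2]
contact_force: [0.4, -0.6, 0.2]
gripper_width: 0.0166
yaw 142.407781193095 [ 0.18241814 -0.30364032 -1.16912121]
time_s: 5.7
tcp_pos: [0.545, 0.0916, 0.1655]
eef_rot: [-175.8, 89.8, -117.5]
contact_force: [-1.2, -1.8, 2.0]
gripper_width: 0.0185
yaw 148.2927327450528 [-0.27851953  0.45787523 -1.61724103]
```

```bash
python3 -m jog '{"fingers":[0.6,0.6,0.6,0.6,0.6],"dp":[[0,0,0],[0,0,0],[0,0,0],[0,0,0],[-10,0,0]],"twist":[0,0,0,0,0]}' 35
python3 -m jog '{"fingers":[0.8,0.8,0.8,0.8,0.8],"dp":[[-40,0,0],[-80,0,0],[-110,0,0],[-115,0,0],[-115,0,0]],"twist":[0,0,0,0,0]}' 35
python3 - <<'E'
from h import *
M=rot();print('yaw',np.degrees(np.arctan2(M[1,1],M[0,1])),M.round(3).tolist())
w=cap('wrist','w2');s=cap('side','s2');t=cap('top','t2')
a=cv2.resize(w['frame'][130:270,200:380],(800,600),interpolation=cv2.INTER_CUBIC);b=0
cv2.imwrite('pics/w2.png',np.clip(a[:,:,::-1]*2.,0,255).astype(np.uint8))
E
```

```text
time_s: 6.2
tcp_pos: [0.5442, 0.0914, 0.1747]
eef_rot: [167.1, 89.7, -134.6]
contact_force: [-0.4, -0.2, -0.3]
gripper_width: 0.0503
time_s: 6.7
tcp_pos: [0.5451, 0.0921, 0.2914]
eef_rot: [-173.0, 89.8, -114.7]
contact_force: [-0.0, -0.3, -0.7]
gripper_width: 0.0703
yaw 148.31799887627034 [[-0.001, -0.851, 0.525], [-0.002, 0.525, 0.851], [-1.0, -0.0, -0.003]]
```

View pics/w2.png

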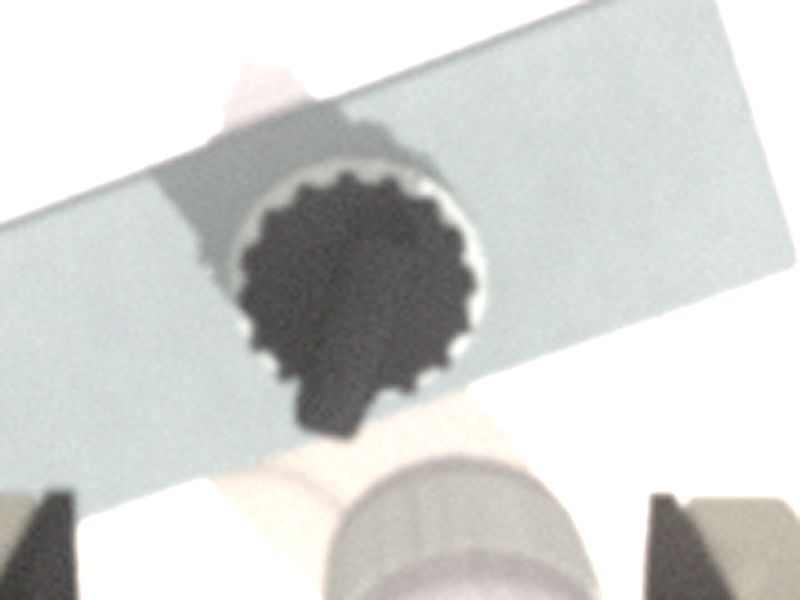

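The enlarged view shows the bar running from about (375,240) to (325,425), tilted about 16° to the jaws. So the bar stopped at yaw ≈133° while the gripper turned on to 148° and the moment rose to 1.6 N m, against 0.08 N m of friction. The cap is on its stop. Next is the handle.

```bash
python3 -m jog '{"fingers":[1,1,1,1,1],"dp":[[0,0,-45],[0,0,-90],[0,-1,-130],[10,-2,-150],[20,-2,-150]],"twist":[-5,-10,-15,-21,-21]}' 35
python3 - <<'E'
from h import *
w=cap('wrist','w3')
M=rot();p=r.get_state()['tcp_pos'];print(p,'yaw',np.degrees(np.arctan2(M[1,1],M[0,1])),M.round(3).tolist())
print(proj(w,[[.4785,.0165,.17],[.4585,-.0915,.17]])/.7)
cv2.imwrite('pics/w3.png',np.clip(cv2.resize(w['frame'],(800,600))[:,:,::-1]*1.5,0,255).astype(np.uint8))
E
```

```text
time_s: 7.35
tcp_pos: [0.4651, -0.039, 0.2688]
eef_rot: [136.3, 89.5, -144.3]
contact_force: [0.0, 0.9, -0.2]
gripper_width: 0.0878
[ 0.46498279 -0.03813433  0.26689199] yaw 169.17718002863595 [[-0.009, -0.982, 0.188], [-0.005, 0.188, 0.982], [-1.0, 0.008, -0.006]]
[[394.56161229 395.73322245]
 [393.43884482 210.79449957]]
```

View pics/w3.png

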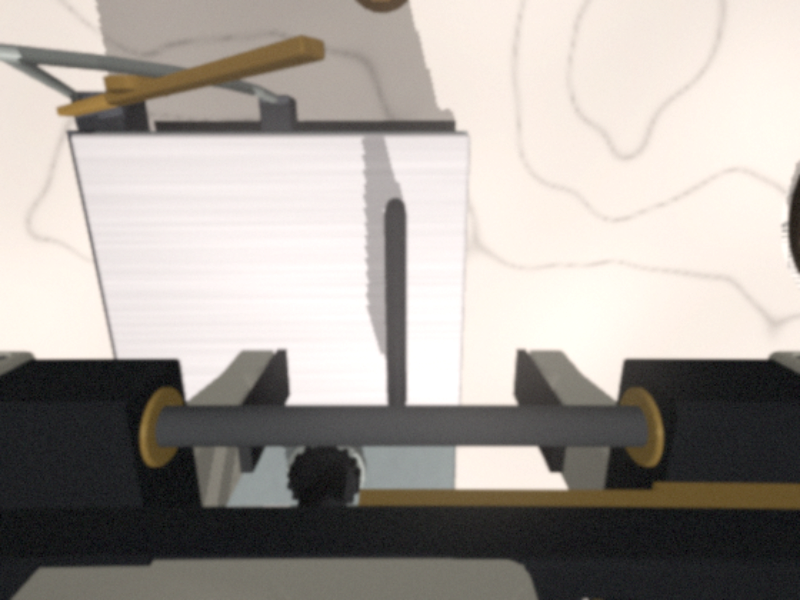

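The wrist view shows the handle running straight up the image from (396,200) to (397,405), square to the jaws and within 1-2 mm of the prediction. The pointer is undisturbed at (310,50). I'll go down and grip.

```bash
python3 -m jog '{"fingers":[0.5,0.5,0.5,0.5,0.5],"dp":[[20,-2,0],[50,-2,0],[80,-2,0],[96,-2,0],[99,-2,0]],"twist":[0,0,0,0,0]}' 35
python3 -m jog '{"fingers":[0,0,0,0,0],"dp":[[0,0,0],[0,0,0],[0,0,0],[0,0,0],[0,0,0]],"twist":[0,0,0,0,0]}' 50
python3 - <<'E'
from h import *
M=rot();print(M.round(3).tolist(),r.get_state()['gripper_width'])
E
```

```text
time_s: 7.9
tcp_pos: [0.4648, -0.0388, 0.1652]
eef_rot: [124.2, 89.1, -156.6]
contact_force: [0.5, -0.5, 0.2]
gripper_width: 0.0534
time_s: 8.4
tcp_pos: [0.4668, -0.0388, 0.1662]
eef_rot: [132.5, 89.3, -148.3]
contact_force: [16.0, -11.6, -9.7]
gripper_width: 0.0132
[[-0.01, -0.982, 0.188], [-0.006, 0.188, 0.982], [-1.0, 0.008, -0.008]] 0.013217961683644678
```

```bash
python3 -m jog '{"fingers":[0,0,0,0,0],"dp":[[-9,-3,0],[-19,-6,0],[-28,-10,0],[-37,-14,0],[-37,-14,0]],"twist":[0,0,0,0,0]}' 55
python3 - <<'E'
from h import *
s=r.get_state();print((rot()).round(3).tolist(),s['tcp_pos'].round(4),s['gripper_width'])
E
```

```text
time_s: 8.9
tcp_pos: [0.4812, -0.0415, 0.2031]
eef_rot: [133.4, 89.3, -147.4]
contact_force: [5.1, -3.5, -12.1]
gripper_width: 0.0104
[[-0.01, -0.982, 0.189], [-0.006, 0.189, 0.982], [-1.0, 0.008, -0.008]] [ 0.4812 -0.0415  0.2031] 0.010400947761882535
```

```bash
python3 -m jog '{"fingers":[0,0,0,0,0],"dp":[[-9,-5,0],[-17,-10,0],[-33,-21,0],[-48,-34,0],[-48,-34,0]],"twist":[0,0,0,0,0]}' 50
python3 - <<'E'
from h import *
s=r.get_state();print((rot()).round(3).tolist(),s['tcp_pos'].round(4),s['gripper_width'])
w=cap('wrist','w4');sd=cap('side','s4');t=cap('top','t4')
im=np.hstack([cv2.resize(sd['frame'][90:300,220:400],(400,467)),cv2.resize(t['frame'][130:310,250:404],(400,467))])
cv2.imwrite('pics/l4.png',np.clip(im[:,:,::-1]*1.5,0,255).astype(np.uint8))
E
```

```text
time_s: 9.4
tcp_pos: [0.514, -0.0476, 0.2521]
eef_rot: [124.6, 89.2, -156.3]
contact_force: [-11.3, 5.0, -0.1]
gripper_width: 0.0103
[[-0.013, -0.982, 0.189], [-0.006, 0.189, 0.982], [-1.0, 0.012, -0.008]] [ 0.514  -0.0476  0.2521] 0.010257303989607558
```

View pics/l4.png

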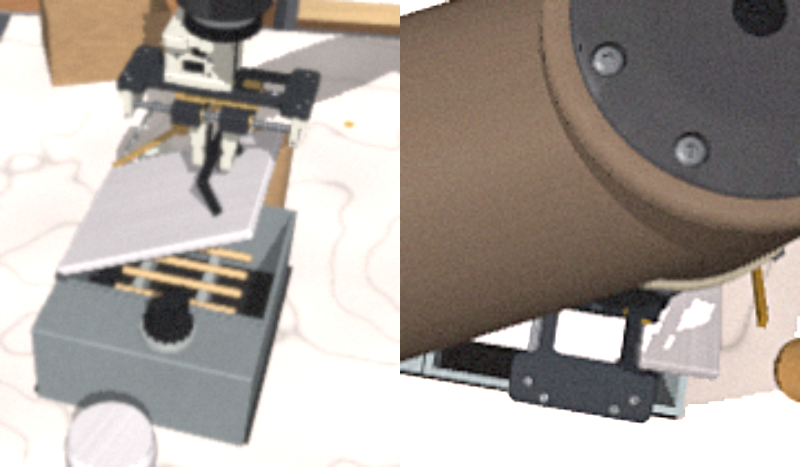

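The left (side) crop shows the lid partly open with the bar between the fingers. The lid's near edge runs from about (60,270) to (252,233). The arm hides most of it in the top view. I'll continue to about 0.70 and then measure.

```bash
python3 -m jog '{"fingers":[0,0,0,0,0],"dp":[[-6,-6,0],[-12,-13,0],[-19,-21,0],[-25,-30,0],[-25,-30,0]],"twist":[0,0,0,0,0]}' 50
python3 -m jog '{"fingers":[0,0,0,0,0],"dp":[[0,0,0],[0,0,0],[0,0,0],[0,0,0],[0,0,0]],"twist":[0,0,0,0,0]}' 50
python3 - <<'E'
from h import *
s=r.get_state();print((rot()).round(3).tolist(),s['tcp_pos'].round(4),s['gripper_width'])
X=np.array([.9833,-.1822]);d=s['tcp_pos']-[.4668,-.0388,.1662];print('dX,dZ',d[:2]@X,d[2],'phi from bar',[np.arctan2(.052+d[2],.19-d[:2]@X)-np.arctan2(.052,.19)])
sd=cap('side','s5')
cv2.imwrite('pics/l5.png',np.clip(cv2.resize(sd['frame'][120:240,235:395],(800,600),interpolation=cv2.INTER_CUBIC)[:,:,::-1]*1.3,0,255).astype(np.uint8))
E
```

```text
time_s: 10.05
tcp_pos: [0.541, -0.0526, 0.2771]
eef_rot: [115.0, 88.9, -165.9]
contact_force: [-16.2, 9.0, 9.0]
gripper_width: 0.0108
time_s: 10.55
tcp_pos: [0.5403, -0.0524, 0.2768]
eef_rot: [112.8, 88.8, -168.1]
contact_force: [-5.2, 4.1, -8.4]
gripper_width: 0.0107
[[-0.021, -0.982, 0.189], [-0.004, 0.189, 0.982], [-1.0, 0.02, -0.008]] [ 0.5403 -0.0524  0.2768] 0.010708296660765483
dX,dZ 0.07475611583200874 0.11060364791046354 phi from bar [np.float64(0.6870854074305354)]
```

View pics/l5.png

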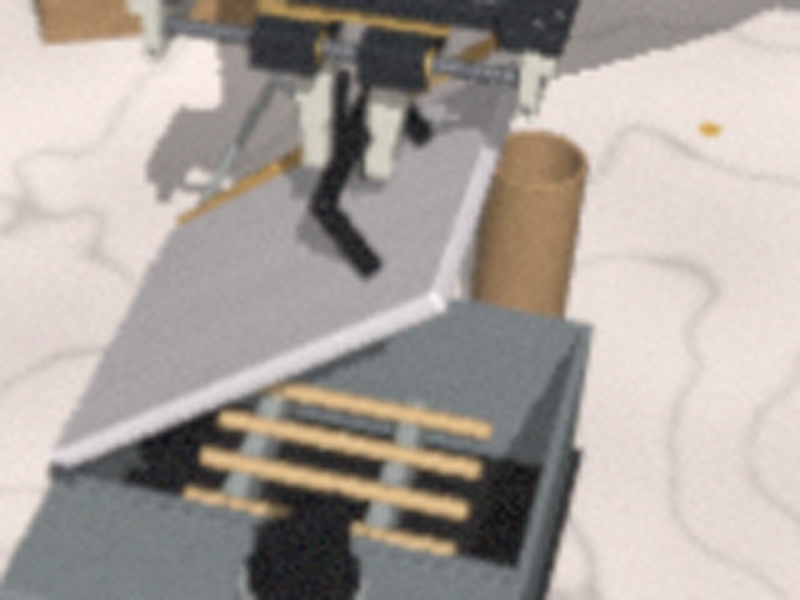

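The view shows the lid's bright near side face running from about (58,460) to (438,300). The bar is between the fingers, and the pointer segments at (180,218)-(300,155) and (440,58)-(495,40) are unmoved. I'll fit the bright face for the angle, and the pointer for comparison.

```bash
cat > lid.py <<'E'
from h import *
import sys
def lidangle(c,a,b,yaw=-10.5):
    # a,b: approx px ends of the bright +y side face
    y_=np.radians(yaw);X=np.array([np.cos(y_),np.sin(y_),0]);Y=np.array([-np.sin(y_),np.cos(y_),0])
    hin=np.array([.6554,-.0728,.118]);g=cv2.GaussianBlur(c['frame'],(3,3),0).astype(float).sum(2)
    pts=[]
    for x in range(int(a[0])+8,int(b[0])-6):
        yc=a[1]+(b[1]-a[1])*(x-a[0])/(b[0]-a[0]);rr=np.arange(int(yc)-3,int(yc)+5);v=g[rr,x];w=np.clip(v-np.sort(v)[4],0,None);pts.append((x,(rr*w).sum()/w.sum()))
    pts=np.array(pts,np.float32);vx,vy,cx,cy=cv2.fitLine(pts,cv2.DIST_HUBER,0,.01,.01).ravel()
    uv=[[x,cy+vy/vx*(x-cx)] for x in(a[0],b[0])]
    o,d=ray(c,uv);p0=hin+.098*Y;Q=o+d*(((p0-o)@Y)/(d@Y))[:,None];v=Q[1]-Q[0]
    base=p0+[0,0,.006];q=Q[1]-base
    print('uv',np.round(uv,1).tolist(),'len',np.linalg.norm(v).round(4),'dir angle',np.arctan2(v[2],-v@X).round(4),'start off',((Q[0]-base)@X).round(4),(Q[0]-base)[2].round(4),'hinge-corner angle',np.arctan2(q[2],-q@X).round(4))
E
python3 - <<'E'
from lid import *
c=load('s5')
for y in(-10,-10.5,-11):lidangle(c,(246.6,212),(322.6,180),y)
# shut reference: face in s2 approx
s=load('s2');cv2.imwrite('pics/x.png',s['frame'])
p=proj(s,[np.array([.6554,-.0728,.124])+.098*np.array([.1822,.9833,0]),np.array([.6554,-.0728,.124])+.098*np.array([.1822,.9833,0])-.235*np.array([.9833,-.1822,0])]);print(p)
lidangle(s,p[0],p[1])
# pointer in s5
hsv=cv2.cvtColor(c['frame'],cv2.COLOR_RGB2HSV);m=((hsv[...,0]>8)&(hsv[...,0]<28)&(hsv[...,1]>75))
ys,xs=np.where(m);L=164.1+(xs-271.1)*(126.2-164.1)/65.4
k=(abs(ys-L)<6)&(xs>268)&(xs<340)&((xs<296)|(xs>322));print(len(xs[k]))
vx,vy,cx,cy=cv2.fitLine(np.c_[xs[k],ys[k]].astype(np.float32),cv2.DIST_HUBER,0,.01,.01).ravel()
print('pointer rows at 271,336:',cy+vy/vx*(271.1-cx),cy+vy/vx*(336.5-cx),'(was 164.1,126.2)')
E
```

```text
uv [[246.6, 210.8], [322.6, 179.1]] len 0.2299 dir angle 0.6702 start off 0.0012 0.0027 hinge-corner angle 0.6823
uv [[246.6, 210.8], [322.6, 179.1]] len 0.2309 dir angle 0.6738 start off 0.0003 0.0027 hinge-corner angle 0.6836
uv [[246.6, 210.8], [322.6, 179.1]] len 0.2319 dir angle 0.6774 start off -0.0006 0.0027 hinge-corner angle 0.6848
[[246.76806377 211.6558382 ]
 [340.32845758 232.08069907]]
uv [[246.8, 210.5], [340.3, 230.7]] len 0.2343 dir angle 0.0037 start off -0.0002 0.0038 hinge-corner angle 0.0201
77
pointer rows at 271,336: 163.7308 126.18374 (was 164.1,126.2)
```

```bash
python3 -m jog '{"fingers":[0,0,0,0,0],"dp":[[-3,-4,0],[-6,-8,0],[-8,-11,0],[-8,-11,0],[-8,-11,0]],"twist":[0,0,0,0,0]}' 50
python3 - <<'E'
from lid import *
s=r.get_state();print(s['gripper_width'],s['qd'].round(1))
X=np.array([.9833,-.1822]);d=s['tcp_pos']-[.4668,-.0388,.1662];print('dX,dZ',d[:2]@X,d[2],'phi',np.arctan2(.052+d[2],.19-d[:2]@X)-np.arctan2(.052,.19))
c=cap('side','s6')
b=np.array([.6554,-.0728,.118])+.098*np.array([.1822,.9833,0]);X3=np.array([.9833,-.1822,0])
for f in(.70,.72,.74):
    u=-X3*np.cos(f)+[0,0,np.sin(f)];n=X3*np.sin(f)+[0,0,np.cos(f)]
    p=proj(c,[b+.006*n,b+.006*n+.235*u]);print(f,p.round(1).tolist());lidangle(c,p[0]-[0,1],p[1]-[0,1])
E
```

```text
time_s: 11.1
tcp_pos: [0.5508, -0.0543, 0.2844]
eef_rot: [111.2, 88.7, -169.7]
contact_force: [-5.2, 3.7, -7.9]
gripper_width: 0.0104
0.010353035613814423 [ 0.1 -0.1 -0.2 -0.1  0.2 -0.1]
dX,dZ 0.08546599835764594 0.118197509877452 phi 0.7528640893118906
0.7 [[245.3, 211.7], [320.8, 177.6]]
uv [[245.3, 211.5], [320.8, 172.8]] len 0.2418 dir angle 0.7392 start off 0.0038 -0.0004 hinge-corner angle 0.7487
0.72 [[245.3, 211.8], [319.5, 176.0]]
uv [[245.3, 211.5], [319.5, 173.5]] len 0.2385 dir angle 0.74 start off 0.0039 -0.0006 hinge-corner angle 0.7493
0.74 [[245.3, 211.8], [318.1, 174.5]]
uv [[245.3, 211.5], [318.1, 174.1]] len 0.2349 dir angle 0.7401 start off 0.004 -0.0006 hinge-corner angle 0.7498
```

Vision gives the lid at 0.740 against the pointer at 0.737. I'll make one direct check with the wrist camera and a re-fit of the pointer.

```bash
python3 - <<'E'
from lid import *
w=cap('wrist','w6');c=load('s6')
im=np.hstack([cv2.resize(w['frame'],(400,300)),cv2.resize(c['frame'][105:225,235:395],(400,300))])
big=cv2.resize(w['frame'][:150,:],(800,214))
im=np.vstack([cv2.resize(c['frame'][115:195,240:350],(800,582-200)),big])
cv2.imwrite('pics/w6.png',np.clip(im[:,:,::-1]*1.4,0,255).astype(np.uint8));print(im.shape)
hin=np.array([.6554,-.0728,.118]);X3=np.array([.9833,-.1822,0]);Y3=np.array([.1822,.9833,0])
for f in(.72,.74,.76):
    u=-X3*np.cos(f)+[0,0,np.sin(f)];n=X3*np.sin(f)+[0,0,np.cos(f)]
    print(f,'wrist: lid front -y corner top, pointer tip',proj(w,[hin-.098*Y3+.012*n+.235*u,hin-.11*Y3+.006*n+.235*u]).round(1).tolist())
E
```

```text
(596, 800, 3)
0.72 wrist: lid front -y corner top, pointer tip [[425.2, 64.0], [433.3, 34.8]]
0.74 wrist: lid front -y corner top, pointer tip [[420.9, 62.8], [429.6, 32.8]]
0.76 wrist: lid front -y corner top, pointer tip [[416.3, 61.6], [425.4, 30.9]]
```

View pics/w6.png

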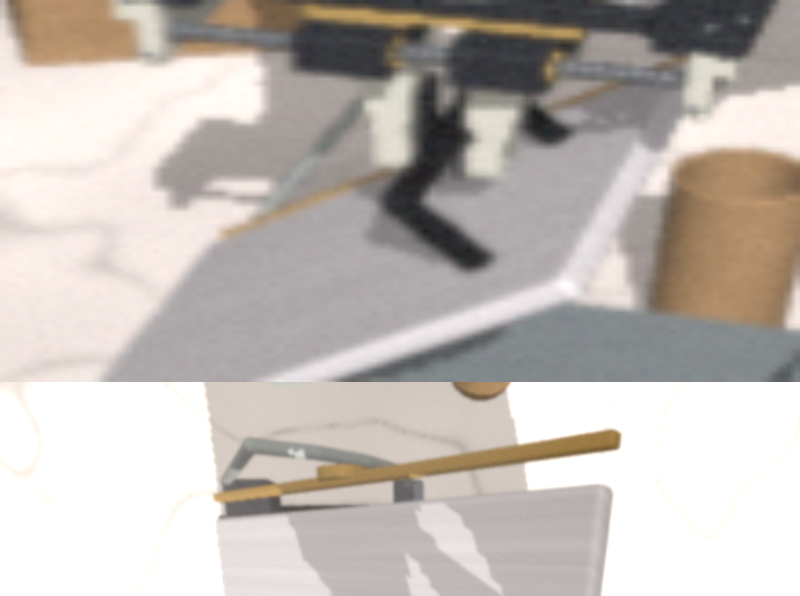

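The wrist strip shows the lid's front -y corner at about (603-611,485) and the pointer tip at about (619,437). To resolve that I'll compare the top and bottom edges with the predictions.

```bash
python3 - <<'E'
from lid import *
w=load('w6');f=w['frame'].astype(int)
hin=np.array([.6554,-.0728,.118]);X3=np.array([.9833,-.1822,0]);Y3=np.array([.1822,.9833,0])
for F in(.72,.74,.76):
    u=-X3*np.cos(F)+[0,0,np.sin(F)];n=X3*np.sin(F)+[0,0,np.cos(F)]
    L=lambda y,z,x=.235:hin+y*Y3+z*n+x*u
    print(F,'lid front edge 15mm in, top/bot',proj(w,[L(-.083,.012),L(-.083,0)]).round(1).tolist(),'ptr tip top/bot',proj(w,[L(-.11,.010),L(-.11,.002)]).round(1).tolist())
for y in(84,88,92):print(y,[(x,int(f[y,x].sum())) for x in range(414,434)])
hsv=cv2.cvtColor(w['frame'],cv2.COLOR_RGB2HSV);m=((hsv[...,0]>8)&(hsv[...,0]<28)&(hsv[...,1]>90));
for y in range(34,48,2):
    q=np.where(m[y,300:480])[0]+300;print(y,(q.min(),q.max()) if len(q) else None)
# line along pointer top edge vs in prediction: centre line
ys,xs=np.where(m[30:90,150:440]);ys+=30;xs+=150
for x in(200,300,350,400,425):
    q=ys[xs==x];print('ptr col',x,q.min() if len(q) else 0,q.max() if len(q) else 0)
E
```

```text
0.72 lid front edge 15mm in, top/bot [[420.7, 101.3], [428.9, 101.9]] ptr tip top/bot [[430.5, 33.1], [435.9, 36.4]]
0.74 lid front edge 15mm in, top/bot [[416.5, 101.1], [425.7, 101.7]] ptr tip top/bot [[426.4, 31.1], [432.6, 34.5]]
0.76 lid front edge 15mm in, top/bot [[411.9, 100.8], [422.1, 101.5]] ptr tip top/bot [[421.9, 29.1], [428.8, 32.6]]
84 [(414, 389), (415, 385), (416, 390), (417, 402), (418, 407), (419, 411), (420, 410), (421, 404), (422, 398), (423, 389), (424, 385), (425, 384), (426, 376), (427, 397), (428, 460), (429, 540), (430, 579), (431, 597), (432, 597), (433, 597)]
88 [(414, 388), (415, 395), (416, 402), (417, 403), (418, 412), (419, 416), (420, 412), (421, 405), (422, 390), (423, 385), (424, 375), (425, 366), (426, 382), (427, 429), (428, 507), (429, 569), (430, 591), (431, 595), (432, 598), (433, 600)]
92 [(414, 381), (415, 388), (416, 391), (417, 398), (418, 405), (419, 406), (420, 405), (421, 402), (422, 392), (423, 385), (424, 372), (425, 370), (426, 390), (427, 461), (428, 542), (429, 589), (430, 598), (431, 600), (432, 596), (433, 599)]
34 (np.int64(424), np.int64(430))
36 (np.int64(413), np.int64(433))
38 (np.int64(401), np.int64(433))
40 (np.int64(390), np.int64(433))
42 (np.int64(378), np.int64(432))
44 (np.int64(367), np.int64(432))
46 (np.int64(352), np.int64(430))
ptr col 200 71 76
ptr col 300 55 63
ptr col 350 47 57
ptr col 400 39 50
ptr col 425 34 46
```

```bash
python3 - <<'E'
from lid import *
c=cap('side','s7');lidangle(c,(245.3,210.8),(318.1,173.5));s=r.get_state();print(s['time_s'],s['tcp_pos'],s['gripper_width'],s['contact_force'])
# bystanders: compare with s0 at jar/tube/tin
a=load('side0')['frame'].astype(int);b=c['frame'].astype(int)
for n,(x0,y0,x1,y1) in dict(tin=(245,265,295,330),tube=(325,150,355,180)).items():print(n,abs(a-b)[y0:y1,x0:x1].mean())
print(r.close_job())
E
```

```text
uv [[245.3, 211.5], [318.1, 174.2]] len 0.2346 dir angle 0.7393 start off 0.0039 -0.0006 hinge-corner angle 0.7488
11.25 [ 0.55077439 -0.05437459  0.28439349] 0.01072407908600258 [-4.4928046   4.66619715 -8.78491539]
tin 7.027794871794872
tube 8.105555555555556
the job is handed in; nothing more can be done
None
```

The vent cap is unscrewed to its stop. After that I lifted the lid level with the pointer, and I handed the job in at 11.25 s with the gripper still holding the handle.

- **Vent cap:** The bar stopped turning while the gripper twisted on another 15°. The resisting moment rose to about 1.6 N m, against 0.08 N m of friction, so it was against the stop. The turn came to about 71° (1.25 rad) rather than the full 1.4 rad. I take this to mean the cap was not fully tight at the start, but I did not confirm that.
- **Lid against pointer:** All the direct comparisons put the lid about 0.002–0.010 rad above the pointer:

| Check | Lid (rad) | Pointer (rad) |
|---|---|---|
| Side camera, line direction | 0.739 | 0.737 |
| Side camera, hinge to front end | 0.749 | 0.739 |
| Wrist camera | 0.740 | 0.735 |

  The hinge-to-front lid figure read 0.02 too high when the lid was shut. The arm's own position gave 0.753, which ignores slip and tilt at the grip, so I trusted the cameras.
- **Holding:** The last two side pictures, about 0.15 s apart, showed no drift. The force on the tool was about 11 N, with 50 N of grip set.
- **Surroundings:** With the lid nearly up, the pointer was within 0.4 pixels of where it started. A rough before/after comparison of the paint tin and card tube gave small differences, but I had no baseline to judge them against. I did not check the jar at the end; the gripper never went near it.

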